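# Reload the sloped cartridge stand and pin its retaining bar

### The arm

A 7-joint arm with a two-finger parallel gripper is mounted at the origin on the work surface. World frame = base frame: x ahead of the robot, y to its left, z up, the work surface at z = 0. Lengths are in m, angles in rad, forces in N, time in s.
With the tool pointing down it reaches from about 0.4 to 0.875 m from the base axis. Payload 6.5 kg.
Tool frame: the origin (TCP) lies between the finger pads; the fingertips stand 22 mm ahead of it and the grasp point (between the pads) lies 3 mm ahead of it; y points along the fingers, x is the direction in which the jaws open and shut, and the axes are right-handed (so a half turn about y gives the same grasp; the last joint's range is limited). The gripper opens to 88 mm and grips with 3 to 60 N. Pads are 18 mm wide; open, the fingers measure 123 mm over their backs; the gripper's body (75 mm by 187 mm) begins 45 mm behind the grasp point.
Start: joints at [-1.374, 0.536, -0.004, 1.538, 0.003, 1.067, -0.071], TCP at [0.169, 0.628, 0.223] pointing down, gripper open.
Joint ranges: [-2.7, 2.7], [-0.37, 2.16], [-1.27, 1.26], [0.24, 2.4], [-1.31, 4.45], [0.19, 1.91], [-2.76, 2.76]. Speed limits (rad/s): [2.39, 2.39, 3.14, 3.14, 3.14, 3.14, 3.14].

### API

Orientations are given as a unit quaternion [w, x, y, z].
In Python, from rig import robot gives the robot as it stands. The module is installed in compiled form; this text tells all that it offers. Calls block until the motion is done:
- robot.move_ptp(position, orientation): joint-space move of the TCP to a pose.
- robot.servo_line(position, velocity=0.15, ori=None, force_limit=None): straight line of the TCP; ori=None keeps the orientation; velocity is the mean speed in m/s. With force_limit (N) it stops when the force on the tool has changed by that much, and returns True; else False.
- robot.set_joints(angles): joint-space move.
- robot.move_gripper(opening): finger opening in m; the grip force is fixed at half the most; returns when the fingers have stopped.
- robot.wait(seconds).
- robot.ik(position, orientation): joint angles nearest the present ones, or None.
- robot.grab_frame(name): name is "side" or "top"; returns (picture, depth): 400x640x3 uint8, blue, green, red; 400x640 float32, m along the optical axis (not along the pixel's ray), 0 where there is no reading.
- robot.get_calibration(name): a dict with "intrinsics" (3x3 intrinsics, pixels), "T" (4x4, takes a point from camera to world coordinates). Camera axes: x right, y down, z forward; pixel columns grow to the right and rows downward; lengths in m; the calibration is good to about 2 mm. A picture is of the moment at which its call begins. get_calibration takes no time and is no camera call.
A pose or a line that the arm cannot do raises robot.PlanningError and nothing moves.
- robot.job_done(): hands the job in, once; it reports no verdict.
Readings, each from a call of its own:
- robot.read_time(): time.
- robot.read_joints(): joint angles.
- robot.read_qd(): joint speeds.
- robot.read_joint_efforts(): joint torques, N m.
- robot.read_tool_pos(): TCP position.
- robot.read_orientation(): TCP orientation.
- robot.read_ft_force(): force on the tool from outside, world axes, zero at the start.
- robot.read_torque(): the same for the moment, N m.
- robot.read_opening(): finger opening in m.
Only numpy, scipy, OpenCV 4.12 (cv2) and the standard library are available. Lean on these libraries where they do the work, as an engineer would, in place of code of your own. Each camera call takes 0.05 s, during which the arm holds its last target. There are 200 camera calls.

### The job

Put every used (red-ended) cartridge from the sloped stand into the yellow waste bin and lay every fresh (blue-ended) one flat on the slope, side by side, straight up the slope with the blue end at the top, window up and the other end down against the blue lip. Only then swing the retaining bar fully down over them and lock it with the pin, straight through the bar's tab and the bracket beneath, home to its head. Leave the bottles and the jar standing where they are.

Things in the scene. Friction and masses are not known exactly. Their poses are not given: they have to be found in the camera images.
- stand: The cartridge stand, fixed to the bench: aluminium and grey, about 300 mm wide (y) and 130 mm deep (x). Origin on the bench under its centre; its x points from its low front (towards the robot) to its high back, y along its width to the left, z up.
- ramp: The stand's sloped aluminium plate, tilted 25 deg; surface 112 mm long (x), 280 mm wide (y) between side rails 14 mm high. Origin: on the surface, mid low edge, at the inner face of the blue lip (10 mm high), 45 mm above the bench; x up the slope, y along the lip, z square out of the surface. Four cartridges 62 mm apart leave room for fingers.
- bail (a joint): Angle (rad) of the hinged retaining bar: 0 = shut (stop), across the slope 5 mm above the cartridges; grows to 2.0 = raised and tipped back (stop). Stays where left (hinge friction 0.12 N m). Hinge axis: the stand's y through bail_hinge; positive turns by the right hand about y. The bar, a 10 mm steel rod along y, lies 70 mm from it.
- bail_handle (a point): Middle of the red round handle (14 mm thick, 48 mm long, along the stand's y) on the bar's left (+y) end, outside the stand's side; nothing lies within 70 mm below it when shut. It can be pinched from above and carried round the hinge; it turns within the fingers.
- bail_hinge (a point): Point on the hinge axis (fixed), at the same y as the handle's middle.
- bail_hole (a point): Centre of the hole, at the upper face of the yellow tab (36 x 36 x 6 mm) on the bar's right (-y) end; the hole is 13 mm wide and vertical when the bar is shut.
- bracket_hole (a point): Centre of the top of the 13 mm vertical hole through the stand's dark steel bracket (14 mm thick, top face 94 mm above the bench). With the bar shut the tab lies 1 mm above it, the holes in line; 80 mm of free air below the bracket.
- bin: Yellow open waste bin with red rim, 150 (x) x 130 (y) x 85 mm high, 5 mm walls, fixed. Origin: centre of its underside.
- pinblock: Grey block 70 x 70 x 50 mm, fixed, in whose 13 mm vertical hole the lock pin is parked. Origin: centre of its underside.
- pin: Lock pin, standing upright: steel shaft 10 mm thick, 46 mm long with tapered tip, below an orange square head 26 x 26 x 36 mm. Origin: the shaft's tip; z along the pin to the head; x and y square to the head's sides. 60 g.
- pin_shoulder (a point): Centre of the underside of the pin's head, 46 mm from the tip; it rests on the tab when the pin is fully home.
- reagent: Bystander: white bottle with blue cap, 56 mm thick, 110 mm high, origin under its centre.
- jar: Bystander: sample jar with white cap, 64 mm thick, 75 mm high, origin under its centre.
- buffer: Bystander: white bottle with red cap, 44 mm thick, 90 mm high, origin under its centre.
- fresh1: Fresh test cartridge (may be absent): white block 90 (x) x 34 (y) x 16 mm (z), 45 g, its +x end capped blue, lying flat on the bench. Origin: centre of its underside; z up out of its pale-window face.
- fresh1_port (a point): Middle of the blue end face of fresh1, 45 mm from its centre along x, 8 mm above its underside.
- fresh2: Fresh test cartridge (may be absent): white block 90 (x) x 34 (y) x 16 mm (z), 45 g, its +x end capped blue, lying flat on the bench. Origin: centre of its underside; z up out of its pale-window face.
- fresh2_port (a point): Middle of the blue end face of fresh2, 45 mm from its centre along x, 8 mm above its underside.
- fresh3: Fresh test cartridge (may be absent): white block 90 (x) x 34 (y) x 16 mm (z), 45 g, its +x end capped blue, lying flat on the bench. Origin: centre of its underside; z up out of its pale-window face.
- fresh3_port (a point): Middle of the blue end face of fresh3, 45 mm from its centre along x, 8 mm above its underside.
- fresh4: Fresh test cartridge (may be absent): white block 90 (x) x 34 (y) x 16 mm (z), 45 g, its +x end capped blue, lying flat on the bench. Origin: centre of its underside; z up out of its pale-window face.
- fresh4_port (a point): Middle of the blue end face of fresh4, 45 mm from its centre along x, 8 mm above its underside.
- used1: Used test cartridge (may be absent): white block 90 (x) x 34 (y) x 16 mm (z), 45 g, its +x end capped red, lying on the slope. Origin: centre of its underside; z up out of its amber-window face.
- used2: Used test cartridge (may be absent): white block 90 (x) x 34 (y) x 16 mm (z), 45 g, its +x end capped red, lying on the slope. Origin: centre of its underside; z up out of its amber-window face.
Things that resemble listed ones, but are neither listed nor needed, are in the scene too. Leave any black look-alike of the used1 alone.

How it is judged:
On the way, in this order (a step that is already met when the one before it is completed fails the run):
1. all used cartridges are in the bin and all fresh ones lie released on the slope against the lip, the bar still raised (x of used1 in the frame of bin between -0.075 and 0.075 m and y of used1 in the frame of bin between -0.065 and 0.065 m and z of used1 in the frame of bin between -0.005 and 0.085 m and contact force between each of used1, used2, fresh1, fresh2, fresh3, fresh4 and the fingers below 0.05 N and x of used2 in the frame of bin between -0.075 and 0.075 m and y of used2 in the frame of bin between -0.065 and 0.065 m and z of used2 in the frame of bin between -0.005 and 0.085 m and x of fresh1 in the frame of ramp between 0.04 and 0.055 m and y of fresh1 in the frame of ramp between -0.125 and 0.125 m and z of fresh1 in the frame of ramp between -0.004 and 0.005 m and angle between the z axis of each of fresh1, fresh2, fresh3, fresh4 and the z axis of ramp, either way round below 0.12 rad and angle between the x axis of each of fresh1, fresh2, fresh3, fresh4 and the x axis of ramp, either way round below 0.2 rad and x of each of fresh1_port, fresh2_port, fresh3_port, fresh4_port in the frame of ramp above 0.07 m and z of each of fresh1_port, fresh2_port, fresh3_port, fresh4_port in the frame of ramp above 0.003 m and linear speed of each of fresh1, fresh2, fresh3, fresh4 below 0.03 m/s and x of fresh2 in the frame of ramp between 0.04 and 0.055 m and y of fresh2 in the frame of ramp between -0.125 and 0.125 m and z of fresh2 in the frame of ramp between -0.004 and 0.005 m and x of fresh3 in the frame of ramp between 0.04 and 0.055 m and y of fresh3 in the frame of ramp between -0.125 and 0.125 m and z of fresh3 in the frame of ramp between -0.004 and 0.005 m and x of fresh4 in the frame of ramp between 0.04 and 0.055 m and y of fresh4 in the frame of ramp between -0.125 and 0.125 m and z of fresh4 in the frame of ramp between -0.004 and 0.005 m and value of joint bail above 0.6 rad), for 0.2 s.
2. the retaining bar is shut (value of joint bail below 0.06 rad), for 0.2 s.
3. the pin is home through tab and bracket (distance between pin_shoulder and bail_hole below 0.007 m and horizontal distance between pin_shoulder and bracket_hole below 0.006 m and angle between pin's own z axis and vertical below 0.17 rad and linear speed of pin below 0.02 m/s), for 0.2 s.
At the end, for the whole second after the job is handed in: Used ones in the bin; fresh ones flat on the slope (7 deg, 5 mm), blue end up, straight within 11 deg, foot within 10 mm of the lip; bar shut (under 0.06 rad); pin upright in both holes, head within 7 mm of the tab; all released, at rest, bottles in place (all of step 3 and x of used1 in the frame of bin between -0.075 and 0.075 m and y of used1 in the frame of bin between -0.065 and 0.065 m and z of used1 in the frame of bin between -0.005 and 0.085 m and contact force between each of used1, used2, fresh1, fresh2, fresh3, fresh4, pin and the fingers below 0.05 N and x of used2 in the frame of bin between -0.075 and 0.075 m and y of used2 in the frame of bin between -0.065 and 0.065 m and z of used2 in the frame of bin between -0.005 and 0.085 m and x of fresh1 in the frame of ramp between 0.04 and 0.055 m and y of fresh1 in the frame of ramp between -0.125 and 0.125 m and z of fresh1 in the frame of ramp between -0.004 and 0.005 m and angle between the z axis of each of fresh1, fresh2, fresh3, fresh4 and the z axis of ramp, either way round below 0.12 rad and angle between the x axis of each of fresh1, fresh2, fresh3, fresh4 and the x axis of ramp, either way round below 0.2 rad and x of each of fresh1_port, fresh2_port, fresh3_port, fresh4_port in the frame of ramp above 0.07 m and z of each of fresh1_port, fresh2_port, fresh3_port, fresh4_port in the frame of ramp above 0.003 m and linear speed of each of fresh1, fresh2, fresh3, fresh4 below 0.03 m/s and x of fresh2 in the frame of ramp between 0.04 and 0.055 m and y of fresh2 in the frame of ramp between -0.125 and 0.125 m and z of fresh2 in the frame of ramp between -0.004 and 0.005 m and x of fresh3 in the frame of ramp between 0.04 and 0.055 m and y of fresh3 in the frame of ramp between -0.125 and 0.125 m and z of fresh3 in the frame of ramp between -0.004 and 0.005 m and x of fresh4 in the frame of ramp between 0.04 and 0.055 m and y of fresh4 in the frame of ramp between -0.125 and 0.125 m and z of fresh4 in the frame of ramp between -0.004 and 0.005 m and value of joint bail below 0.06 rad); the robot touches nothing.
It fails at once if a bottle or the jar is pushed more than 30 mm or tipped over (distance of any of reagent, jar, buffer from where it was at the start of the episode above 0.03 m or angle between any of reagent, jar, buffer's own z axis and vertical above 0.5 rad).
Of fresh1, fresh2, fresh3, fresh4 only 3 to 4 are there at a start; the rules pass over those that are not, and their reading is None.
Of used1, used2 only 1 to 2 are there at a start; the rules pass over those that are not, and their reading is None.
At some moment in a run one of fresh1, fresh2, fresh3, fresh4 may be knocked a few centimetres aside while the robot is not near it.
It also fails if it takes over 210 s, if anything falls off the work surface, if the arm or the gripper's body presses on something with over 40 N, if the wrist force passes 120 N, or if a joint passes its speed limit or range.

## Working session

There is one attempt and no reset: what is moved stays moved. The work goes in short steps, each a Python script; the robot and the scene stay as the last script left them, time stands still between calls to the robot, and variables do not carry over. Pictures are saved under pics/ and viewed, about 12 in all and at most 16, crops included, and the job is handed in when it is done.

```bash
mkdir -p pics
cat > h.py <<'E'
import numpy as np, cv2
from rig import robot
def snap(n,save=None):
    p,d=robot.grab_frame(n); c=robot.get_calibration(n)
    if save: cv2.imwrite('pics/'+save,p); np.savez('pics/'+save+'.npz',d=d,p=p)
    return p,d,np.array(c['intrinsics']),np.array(c['T'])
def world(d,K,T):
    v,u=np.mgrid[:d.shape[0],:d.shape[1]]
    P=np.stack([(u-K[0,2])/K[0,0]*d,(v-K[1,2])/K[1,1]*d,d],-1)
    return P@T[:3,:3].T+T[:3,3]
E
python3 - <<'E'
from h import *
for n in('top','side'):
    p,d,K,T=snap(n,n+'0.png'); print(n,K,T.round(3),sep='\n')
print(robot.read_orientation(),robot.read_time(),robot.read_opening())
E
```

```text
top
[[402.85472773   0.         318.8970323 ]
 [  0.         402.85472773 198.183544  ]
 [  0.           0.           1.        ]]
[[ 2.00e-03 -9.89e-01  1.47e-01  4.43e-01]
 [-1.00e+00 -2.00e-03 -1.00e-03 -1.00e-03]
 [ 1.00e-03 -1.47e-01 -9.89e-01  1.10e+00]
 [ 0.00e+00  0.00e+00  0.00e+00  1.00e+00]]
side
[[477.79406498   0.         320.17705467]
 [  0.         477.79406498 192.64910475]
 [  0.           0.           1.        ]]
[[-0.948 -0.249  0.2    0.295]
 [-0.318  0.698 -0.642  0.883]
 [ 0.02  -0.672 -0.74   1.123]
 [ 0.     0.     0.     1.   ]]
[-0.56082654  0.56155092  0.42978893 -0.43059916] 0.1 0.08804802349819506
```

View pics/top0.png

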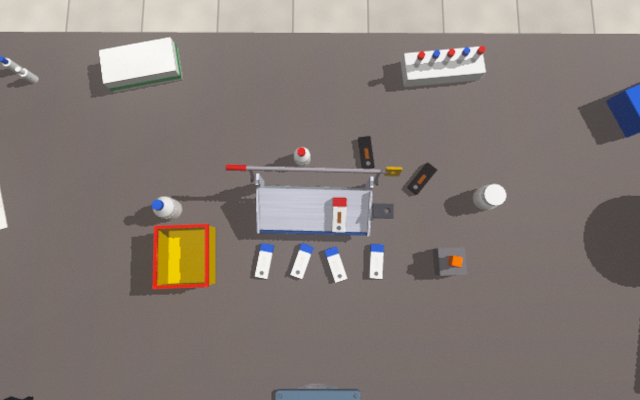

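View pics/side0.png

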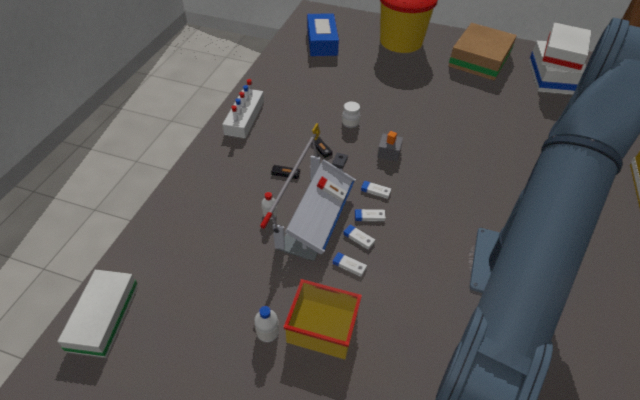

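```bash
cat >> h.py <<'E'
def carts(p,W,lo=0.0125,hi=0.024,x0=0.3,x1=0.75,y0=-.35,y1=.35):
    """flat cartridges on the bench: (x,y,yaw of blue end)"""
    m=((W[...,2]>lo)&(W[...,2]<hi)&(W[...,0]>x0)&(W[...,0]<x1)&(W[...,1]>y0)&(W[...,1]<y1)).astype(np.uint8)
    n,L,S,_=cv2.connectedComponentsWithStats(m); out=[]
    for i in range(1,n):
        if not 200<S[i,4]<700: continue
        k=L==i; q=W[k]; b=p[k].astype(int)
        (c,s,a)=cv2.minAreaRect((q[:,:2]*1000).astype(np.float32))
        bl=(b[:,0]>b[:,2]+50)
        if bl.sum()<10: out.append(('noblue',np.round(c),np.round(s),b.mean(0).round()));continue
        v=q[bl,:2].mean(0)-q[:,:2].mean(0)
        a=np.deg2rad(a)+np.arange(4)*np.pi/2
        if s[0]<s[1]: a=a+np.pi/2
        a=max([a[0],a[2]] if 1 else 0,key=lambda t:np.cos(t)*v[0]+np.sin(t)*v[1])
        out.append((np.round(c,1),np.round(s,1),np.rad2deg(np.arctan2(np.sin(a),np.cos(a))).round(1),q[:,2].mean().round(4)))
    return out
E
python3 - <<'E'
from h import *
for n in('top','side'):
    f=np.load(f'pics/{n}0.png.npz');p,d=f['p'],f['d'];c=robot.get_calibration(n)
    W=world(d,np.array(c['intrinsics']),np.array(c['T']));np.save(f'pics/W{n}.npy',W)
    print(n,*carts(p,W),sep='\n')
    print('bench',W[300,380] if n=='top' else W[300,200])
p=cv2.imread('pics/top0.png');cv2.imwrite('pics/c1.png',cv2.resize(p[140:250,220:410],None,fx=4.2,fy=4.2,interpolation=cv2.INTER_CUBIC))
p=cv2.imread('pics/side0.png');cv2.imwrite('pics/c2.png',cv2.resize(p[115:270,245:420],None,fx=3.8,fy=3.8,interpolation=cv2.INTER_CUBIC))
E
```

```text
top
('noblue', array([ 720., -132.]), array([63., 34.]), array([52., 58., 70.]))
('noblue', array([ 660., -284.]), array([34., 90.]), array([49., 53., 63.]))
(array([435.6,  44.9]), array([34., 90.]), np.float64(-19.5), np.float64(0.0163))
(array([435. , 145.7]), array([34.3, 89.9]), np.float64(-10.0), np.float64(0.0161))
(array([ 434.8, -153.6]), array([34.4, 89.9]), np.float64(-3.5), np.float64(0.0162))
(array([426.5, -45.4]), array([89.7, 33.9]), np.float64(18.4), np.float64(0.0161))
bench [ 0.33280062 -0.16488277  0.00233702]
side
(array([ 433.4, -153.7]), array([39.1, 91.3]), np.float64(-3.9), np.float64(0.0172))
(array([425.1, -45.7]), array([90.5, 38.9]), np.float64(20.3), np.float64(0.0172))
(array([434.5,  43.3]), array([37.4, 91.2]), np.float64(-20.1), np.float64(0.0171))
(array([434.3, 144.3]), array([37. , 90.9]), np.float64(-10.6), np.float64(0.017))
bench [ 0.7747911   0.37467794 -0.00189128]
```

View pics/c1.png

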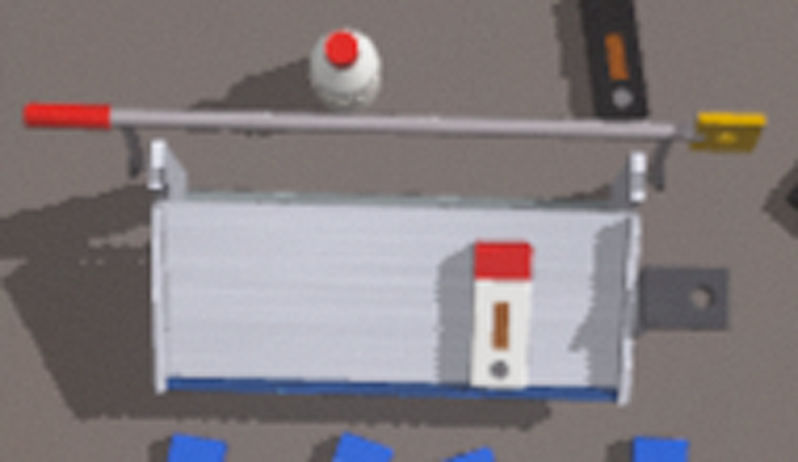

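View pics/c2.png

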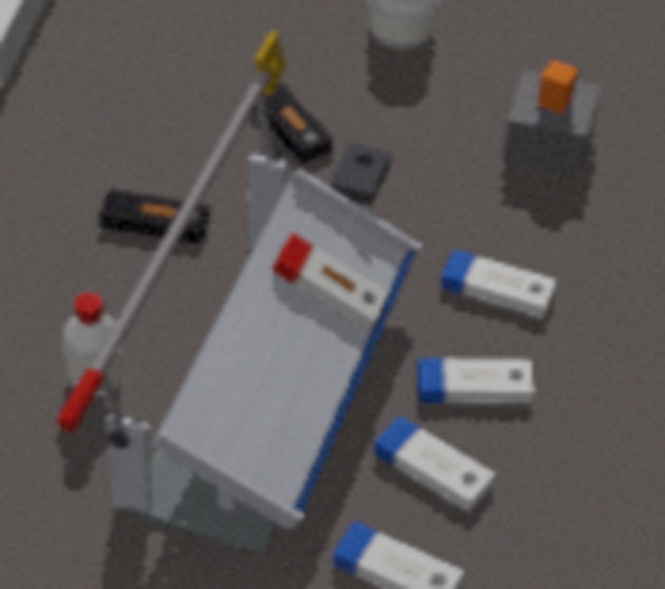

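Run:
```python
from h import *
np.set_printoptions(precision=4,suppress=True)
for n in('top','side'):
    W=np.load(f'pics/W{n}.npy');p=cv2.imread(f'pics/{n}0.png').astype(int)
    print(n)
    if n=='top':
        sel=W[192:228,268:325].reshape(-1,3)
    else:
        m=np.zeros(p.shape[:2],np.uint8)
        poly=(np.array([[190,430],[275,300],[300,300],[360,345],[290,480]])/3.8+[245,115]).astype(np.int32)
        cv2.fillPoly(m,[poly],1);sel=W[m>0]
    c=np.median(sel,0);k=np.ones(len(sel),bool)
    for _ in range(4):
        c=sel[k].mean(0);nv=np.linalg.svd(sel[k]-c,full_matrices=False)[2][2];nv*=np.sign(nv[2]);k=abs((sel-c)@nv)<.004
    print('plane',c,nv,'tilt',np.rad2deg(np.arccos(nv[2])),'yaw',np.rad2deg(np.arctan2(-nv[1],-nv[0])),k.mean(), 'rms',((sel[k]-c)@nv).std())
    B,G,R=p[...,0],p[...,1],p[...,2]
    def comp(name,m,roi):
        x0,x1,y0,y1,z0,z1=roi
        m=m&(W[...,0]>x0)&(W[...,0]<x1)&(W[...,1]>y0)&(W[...,1]<y1)&(W[...,2]>z0)&(W[...,2]<z1)
        if m.sum()<3: print(name,'none');return
        q=W[m];r=cv2.minAreaRect((q[:,:2]*1000).astype(np.float32))
        print(name,m.sum(),'mean',q.mean(0),'rect',np.round(r[0],1),np.round(r[1],1),round(r[2],1),'z',np.percentile(q[:,2],[2,50,98]))
    comp('lip',(B>R+40)&(B>80),(.46,.6,-.2,.2,.03,.08))
    comp('bracket',np.ones_like(B,bool),(.5,.65,-.26,-.165,.08,.105))
    comp('tab',(R>B+60)&(G>B+40),(.55,.75,-.28,-.15,.08,.3))
    comp('handle',(R>G+80)&(R>B+80),(.55,.75,.13,.3,.1,.3))
    comp('bar',np.ones_like(B,bool),(.6,.75,-.13,.12,.14,.3))
    comp('used red',(R>G+80)&(R>B+80),(.5,.65,-.13,.13,.05,.15))
    comp('used white',(R>170)&(G>165)&(B>150),(.5,.65,-.13,-0.0,.05,.15))
    comp('bin rim',(R>G+60)&(R>B+60),(.3,.6,.2,.5,.07,.1))
    comp('block',np.ones_like(B,bool),(.35,.55,-.42,-.26,.04,.06))
    comp('pinhead',(R>B+80)&(R>G+40),(.35,.55,-.42,-.26,.07,.15))
    comp('posts',np.ones_like(B,bool),(.6,.67,-.19,-.13,.1,.17))
    comp('posts',np.ones_like(B,bool),(.6,.67,.13,.19,.1,.17))
    comp('buffer',np.ones_like(B,bool),(.65,.75,0,.08,.05,.12))
    comp('reagent',np.ones_like(B,bool),(.5,.62,.3,.48,.05,.12))
    comp('jar',np.ones_like(B,bool),(.5,.7,-.55,-.4,.04,.12))
```

```text
top
plane [0.5657 0.0567 0.0688] [-0.4417  0.0112  0.8971] tilt 26.223899938059496 yaw -1.4465911687739 0.9658869395711501 rms 0.001693774699030331
lip 308 mean [0.5093 0.019  0.0515] rect [509.1  13.3] [275.6   9.2] 88.5 z [0.0432 0.0523 0.0568]
bracket 117 mean [ 0.5603 -0.1767  0.0928] rect [ 560.5 -175.8] [35.1 21.1] 0.2 z [0.0824 0.0935 0.0964]
tab 114 mean [ 0.645  -0.1751  0.1793] rect [ 645.3 -174.2] [14. 35.] 0.1 z [0.1597 0.1838 0.1923]
handle 100 mean [0.6531 0.1932 0.1773] rect [652.8 193.9] [11.8 44.6] 0.6 z [0.1736 0.1771 0.1806]
bar 451 mean [ 0.6478 -0.0054  0.1752] rect [648.3  -4.7] [249.3  10.9] 88.6 z [0.1707 0.1754 0.1793]
used red 114 mean [ 0.583  -0.0533  0.0948] rect [582.8 -54.3] [33.9 21.1] 90.0 z [0.0884 0.0951 0.0992]
used white 1188 mean [ 0.5688 -0.0608  0.0757] rect [559.7 -65.5] [131.6 110.3] 87.6 z [0.0514 0.0777 0.0929]
bin rim 963 mean [0.4448 0.3448 0.0845] rect [447.2 344.4] [156.5 138.2] 2.4 z [0.0731 0.0855 0.0895]
block 635 mean [ 0.4351 -0.341   0.0497] rect [ 435.5 -344.2] [70.1 71.7] 2.8 z [0.0444 0.0497 0.0541]
pinhead 119 mean [ 0.4363 -0
[... 1476 characters left out ...]
 [ 0.4334 -0.3358  0.0509] rect [ 434.2 -344.9] [70.  76.8] 1.8 z [0.0425 0.0512 0.0574]
pinhead 63 mean [ 0.4342 -0.3408  0.0841] rect [ 433.4 -344.4] [28.4 24.9] 79.5 z [0.071  0.0856 0.0913]
posts 101 mean [ 0.634  -0.147   0.1321] rect [ 635.4 -153.1] [37.4 64.7] 30.9 z [0.1016 0.1293 0.1693]
posts 103 mean [0.6356 0.1616 0.1198] rect [633.4 165.1] [48.9 48.9] 67.2 z [0.1006 0.109  0.1683]
buffer 160 mean [0.7131 0.052  0.0711] rect [714.   50.2] [36.9 37.4] 15.2 z [0.0517 0.0675 0.0932]
reagent 798 mean [0.5475 0.3927 0.0807] rect [556.1 366.9] [ 97.1 120. ] 9.6 z [0.0523 0.0813 0.1122]
jar 263 mean [ 0.6018 -0.4448  0.0657] rect [ 604.2 -452.3] [60.5 62. ] 56.2 z [0.0411 0.0719 0.0807]
```

Run:
```python
from h import *
from scipy.spatial.transform import Rotation as R
np.set_printoptions(precision=4,suppress=True)
print(R.from_quat(robot.read_orientation(),scalar_first=True).as_matrix())
def ray(n,u,v,z):
    c=robot.get_calibration(n);K=np.array(c['intrinsics']);T=np.array(c['T'])
    r=T[:3,:3]@np.array([(u-K[0,2])/K[0,0],(v-K[1,2])/K[1,1],1]);return T[:3,3]+r*(z-T[2,3])/r[2]
t=lambda a,b:(a/4.2+220-.4,b/4.2+140-.4); s=lambda a,b:(a/3.8+245-.4,b/3.8+115-.4)
print('bracket hole',ray('top',*t(703,297),.094),ray('side',*s(366,159),.094))
print('pin top', [ray('top',*t(0,0),0)[0]] and '')
print('lip ends top inner', ray('top',*t(167,379),.054),ray('top',*t(618,390),.054),'rail outer bottoms',ray('top',*t(160,388),.057),ray('top',*t(624,402),.057))
print('ramp top edge',ray('top',*t(165,203),.045+.112*.4226),ray('top',*t(632,212),.045+.112*.4226))
W=np.load('pics/Wside.npy')
for a,b in((118,435),(130,430),(120,420),(135,500),(265,160),(255,160)):
    u,v=s(a,b);print((a,b),W[int(round(v)),int(round(u))])
W=np.load('pics/Wtop.npy')
for a,b in((157,145),(158,180),(638,160),(637,190),(135,165),(660,180),(95,115),(40,115)):
    u,v=t(a,b);print((a,b),W[int(round(v)),int(round(u))])
# used cartridge: height above 25-deg plane
for n in('top','side'):
    W=np.load(f'pics/W{n}.npy')
    a=np.deg2rad(25);psi=np.deg2rad(-1.5)
    Rr=R.from_euler('ZY',[psi,-a]).as_matrix()
    L=(W-np.array([.516,.0133,.045]))@Rr
    print(n,'ramp z along x',[np.median(L[(abs(L[...,0]-x)<.006)&(L[...,1]>-.02)&(L[...,1]<.1)][:,2]) for x in(.01,.03,.05,.07,.09,.105)])
    m=(L[...,2]>.009)&(L[...,2]<.024)&(L[...,0]>0.002)&(L[...,0]<.11)&(L[...,1]>-.12)&(L[...,1]<.0)
    m=cv2.morphologyEx(m.astype(np.uint8),cv2.MORPH_OPEN,np.ones((3,3)))>0
    q=L[m];print('used',cv2.minAreaRect((q[:,:2]*1000).astype(np.float32)),q.mean(0),m.sum())
```

```text
[[ 0.2597 -0.0003 -0.9657]
 [ 0.9657 -0.0015  0.2597]
 [-0.0015 -1.     -0.0001]]
bracket hole [ 0.5618 -0.1731  0.094 ] [ 0.5603 -0.1758  0.094 ]
pin top 
lip ends top inner [0.5147 0.1523 0.054 ] [ 0.5086 -0.1262  0.054 ] rail outer bottoms [0.5089 0.1561 0.057 ] [ 0.501  -0.1294  0.057 ]
ramp top edge [0.6183 0.1505 0.0923] [ 0.6135 -0.1317  0.0923]
(118, 435) [0.6368 0.171  0.1131]
(130, 430) [0.6344 0.157  0.1016]
(120, 420) [0.6401 0.1623 0.1185]
(135, 500) [0.6343 0.1591 0.022 ]
(265, 160) [ 0.6343 -0.1317  0.1073]
(255, 160) [ 0.6412 -0.1329  0.104 ]
(157, 145) [0.6518 0.1543 0.1044]
(158, 180) [0.6304 0.153  0.1093]
(638, 160) [ 0.6418 -0.1351  0.1071]
(637, 190) [ 0.6237 -0.1321  0.1083]
(135, 165) [0.6373 0.1651 0.1128]
(660, 180) [ 0.6311 -0.1471  0.1096]
(95, 115) [0.6534 0.1786 0.1763]
(40, 115) [0.6534 0.2092 0.176 ]
top ramp z along x [np.float64(0.0010652537757836773), np.float64(0.0012450437379699865), np.float64(0.0012825741409302105), np.float64(0.0013932776283837591), np.float64(-0.0009035613335719977), np.float64(-0.003975480990127198)]
used ((48.11920166015625, -64.2710189819336), (88.58438873291016, 33.24116897583008), 2.008486747741699) [ 0.0493 -0.0637  0.0169] 449
side ramp z along x [np.float64(0.0027188253350967193), np.float64(0.0027676398876939727), np.float64(0.0021417209080244453), np.float64(0.002510260560788263), np.float64(0.0023345924969782245), np.float64(-0.0009903969591156412)]
used ((46.78876495361328, -65.30123901367188), (38.93062210083008, 89.9137954711914), 89.11019897460938) [ 0.0476 -0.0627  0.0176] 291
```

```bash
cat >> h.py <<'E'
from scipy.spatial.transform import Rotation as Rot
A25=np.deg2rad(25);PSI=np.deg2rad(-1.4)
RR=Rot.from_euler('ZY',[PSI,-A25]).as_matrix(); RO=np.array([.516,.0133,.046])
def ramp(x,y,z): return RO+RR@np.array([x,y,z])
def quat(app,jaw):
    app=np.array(app,float);app/=np.linalg.norm(app);jaw=np.array(jaw,float);jaw=jaw-app*(app@jaw);jaw/=np.linalg.norm(jaw)
    return Rot.from_matrix(np.stack([jaw,app,np.cross(jaw,app)],1)).as_quat(scalar_first=True)
def qdown(yaw): # cartridge/tool heading yaw (rad), jaws across
    return quat((0,0,-1),(-np.sin(yaw),np.cos(yaw),0))
QR=quat(-RR[:,2],RR[:,1])
SLOTS=[.093,.031,-.031,-.093]
BIN=np.array([.446,.343])
def st(tag=''):
    print(tag,'t',round(robot.read_time(),1),'tcp',np.round(robot.read_tool_pos(),4),'op',round(robot.read_opening(),4),'F',np.round(robot.read_ft_force(),1))
E
python3 - <<'E'
from h import *
def t(n,p,q):
    j=robot.ik(p,q);print(n,None if j is None else np.round(j,2))
for y in SLOTS: t('slot',ramp(.047,y,.026),QR);t('slot up',ramp(.047,y,.12),QR)
for x,y,a in((.435,.145,-10),(.435,.0445,-19.5),(.426,-.045,18.4),(.434,-.154,-3.5)): t('c',[x,y,.026],qdown(np.deg2rad(a)));t('c up',[x,y,.15],qdown(np.deg2rad(a)))
t('bin',[*BIN,.08],qdown(0));t('binup',[*BIN,.22],qdown(0))
t('pin',[.435,-.344,.075],qdown(np.deg2rad(-13)));t('pin up',[.435,-.344,.2],qdown(0));t('hole',[.561,-.175,.126],qdown(0));t('hole up',[.561,-.175,.2],qdown(0))
t('handle',[.652,.2,.18],quat((0,0,-1),(1,0,0)));t('handle-',[.652,.2,.18],quat((0,0,-1),(-1,0,0)));t('h up',[.652,.2,.25],quat((0,0,-1),(1,0,0)))
t('h shut',[.57,.2,.11],quat((0,0,-1),(1,0,0)))
E
```

```text
slot [-0.32  0.45 -0.06  2.23  1.32  0.19 -0.1 ]
slot up [-0.71  0.22  0.34  2.29  0.4   0.26  0.78]
slot [ 0.08  0.46 -0.36  2.25  1.49  0.26 -0.1 ]
slot up [-0.48  0.19  0.25  2.32  0.29  0.22  1.03]
slot [ 0.38  0.49 -0.54  2.25  1.53  0.27  0.03]
slot up [-0.16  0.18  0.08  2.32  0.15  0.21  1.32]
slot [ 0.54  0.5  -0.54  2.24  1.47  0.21  0.23]
slot up [ 0.02  0.19  0.07  2.31 -0.19  0.21  1.81]
c [-0.49  0.57  0.08  2.15 -0.1   0.43  1.07]
c up [-0.6   0.32  0.22  2.1  -0.1   0.72  1.08]
c [-0.3   0.55  0.11  2.2  -0.15  0.4   1.16]
c up [-0.51  0.3   0.36  2.16 -0.16  0.71  1.19]
c [-0.06  0.54  0.08  2.22 -0.11  0.39  1.99]
c up [-0.36  0.29  0.42  2.18 -0.18  0.7   2.08]
c [ 0.1   0.57  0.18  2.15 -0.23  0.44  1.97]
c up [-0.33  0.39  0.7   2.12 -0.37  0.75  2.12]
bin [-0.74  0.58  0.    1.87 -0.    0.69  0.84]
binup [-0.77  0.39  0.04  1.78 -0.02  0.97  0.85]
pin [ 0.1   0.69  0.67  1.92 -0.62  0.75  2.47]
pin up [-0.09  0.56  0.94  1.85 -0.54  1.    2.65]
hole [-0.1   0.59  0.44  1.8  -0.33  0.82  2.08]
hole up [-0.22  0.52  0.62  1.76 -0.35  0.98  2.1 ]
handle [-0.68  0.68  0.5   1.5  -0.36  1.05 -0.1 ]
handle- [-0.22  0.65 -0.22  1.47  0.15  1.04  2.67]
h up [-0.69  0.61  0.52  1.44 -0.32  1.17 -0.13]
h shut [-0.73  0.64  0.44  1.77 -0.35  0.82 -0.12]
```

```bash
cat >> h.py <<'E'
D=np.deg2rad(15)
def pose(c,u,n,dz=0.0045,D=D):
    """TCP pose gripping a cartridge with underside centre c, long axis u, normal n"""
    c,u,n=map(np.array,(c,u,n)); app=-n*np.cos(D)-u*np.sin(D)
    return c+n*dz-app*.022, quat(app,np.cross(n,u))
def rpose(x,y,z=0,dz=.0045): return pose(ramp(x,y,z),RR[:,0],RR[:,2],dz)
def bpose(x,y,yaw,z=0): return pose([x,y,z],[np.cos(yaw),np.sin(yaw),0],[0,0,1])
E
python3 - <<'E'
from h import *
def t(n,a):
    j=robot.ik(*a);print(n,None if j is None else np.round(j,2))
for y in SLOTS: t('slot',rpose(.047,y));t('slot up',rpose(.047,y,.09))
for x,y,a in((.435,.145,-10),(.435,.0445,-19.5),(.426,-.045,18.4),(.434,-.154,-3.5)): t('c',bpose(x,y,np.deg2rad(a)));t('c up',bpose(x,y,np.deg2rad(a),.1))
robot.move_ptp([*BIN,.28],qdown(0)); st('bin')
p,q=rpose(.0475,-.064); up=p+[-.0,0,.12]
robot.move_ptp(up,q); robot.move_gripper(.06); st('up')
print(np.round(robot.read_joints(),2))
hit=robot.servo_line(p,.08,force_limit=8); st(f'down {hit}')
snap('side','s1.png')
E
```

```text
slot [-0.4   0.5   0.13  2.02 -0.02  0.46  1.26]
slot up [-0.56  0.31  0.27  2.06 -0.05  0.61  1.28]
slot [-0.31  0.49  0.17  2.05 -0.1   0.44  1.46]
slot up [-0.51  0.3   0.37  2.1  -0.13  0.6   1.49]
slot [-0.27  0.49  0.27  2.06 -0.27  0.44  1.73]
slot up [-0.47  0.31  0.48  2.11 -0.24  0.6   1.71]
slot [-0.13  0.5   0.25  2.05 -0.29  0.45  1.88]
slot up [-0.37  0.32  0.53  2.1  -0.31  0.61  1.91]
c [-0.37  0.68  0.06  1.94 -0.23  0.78  1.26]
c up [-0.44  0.51  0.15  1.91 -0.23  0.97  1.25]
c [-0.23  0.66  0.15  1.99 -0.3   0.76  1.38]
c up [-0.34  0.49  0.3   1.97 -0.29  0.97  1.37]
c [-0.2   0.65  0.18  2.01 -0.06  0.74  1.9 ]
c up [-0.29  0.48  0.3   1.99 -0.07  0.94  1.93]
c [-0.02  0.71  0.3   1.93 -0.21  0.8   1.92]
c up [-0.16  0.56  0.49  1.91 -0.23  1.    1.96]
bin t 1.6 tcp [0.4451 0.3443 0.2798] op 0.0881 F [-0.6  0.4 -0.2]
up t 3.7 tcp [ 0.5517 -0.0516  0.2118] op 0.0601 F [ 0.3 -0.2 -0.2]
[-0.25  0.3   0.32  1.97 -0.15  0.71  1.69]
down False t 5.3 tcp [ 0.5521 -0.0516  0.0923] op 0.0598 F [-0.5 -0.3 -0.3]
```

View pics/s1.png

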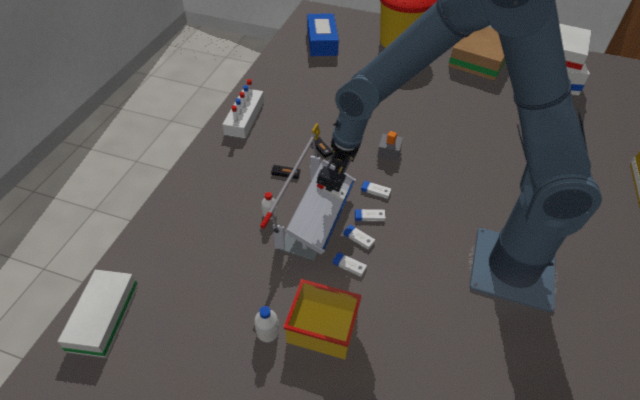

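Run:
```python
from h import *
robot.move_gripper(0.02); st('grip')
p=np.array(robot.read_tool_pos())
robot.servo_line(p+[0,0,.13],.15); st('lift')
robot.move_ptp([*BIN,.24],qdown(np.deg2rad(2.4))); 
robot.servo_line([*BIN,.10],.15,force_limit=8); st('in bin')
robot.move_gripper(.055)
robot.servo_line([*BIN,.26],.25); st('out')
p,d,K,T=snap('top','t1.png'); W=world(d,K,T)
print(*carts(p,W),sep='\n')
p2=snap('side')[0]
cv2.imwrite('pics/v1.png',np.vstack([p[140:300,120:480],p2[130:360,220:580]]))
```

```text
grip t 6.1 tcp [ 0.5517 -0.0516  0.0918] op 0.0199 F [ 0.1 -0.3 -0.3]
lift t 7.2 tcp [ 0.5511 -0.0515  0.2209] op 0.0197 F [ 0.5 -0.5  0.1]
in bin t 9.7 tcp [0.4466 0.3433 0.1008] op 0.02 F [ 0.3 -0.5  0.4]
out t 11.2 tcp [0.4453 0.3425 0.2587] op 0.0552 F [ 0.3 -0.6  0.2]
('noblue', array([ 720., -133.]), array([64., 34.]), array([53., 58., 71.]))
('noblue', array([ 660., -284.]), array([34., 91.]), array([50., 54., 64.]))
(array([435.3, 145.5]), array([34.3, 89.8]), np.float64(-9.9), np.float64(0.0161))
(array([435.4,  45. ]), array([33.9, 90.2]), np.float64(-19.4), np.float64(0.0161))
(array([ 434.7, -153.4]), array([33.9, 89.8]), np.float64(-3.9), np.float64(0.0163))
(array([426.4, -45.3]), array([89.7, 33.9]), np.float64(18.3), np.float64(0.0161))
```

View pics/v1.png

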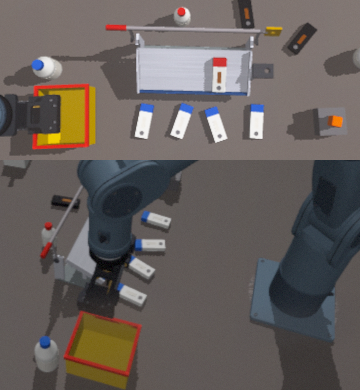

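Run:
```python
from h import *
p=cv2.imread('pics/s1.png')[120:220,280:400];q=cv2.imread('pics/t1.png')[200:310,120:260]
cv2.imwrite('pics/v2.png',np.hstack([cv2.resize(p,(480,400),interpolation=cv2.INTER_CUBIC),cv2.resize(q,None,fx=400/110,fy=400/110,interpolation=cv2.INTER_CUBIC)[:,:310]]))
W=np.load('pics/Wside.npy')
f=np.load('pics/s1.png.npz');c=robot.get_calibration('side');W=world(f['d'],np.array(c['intrinsics']),np.array(c['T']))
for u in range(318,362,6): print([tuple(np.round(W[v,u]*1000).astype(int)) for v in range(160,200,6)])
```

```text
[(np.int64(621), np.int64(-131), np.int64(100)), (np.int64(622), np.int64(-135), np.int64(69)), (np.int64(607), np.int64(-90), np.int64(91)), (np.int64(565), np.int64(39), np.int64(205)), (np.int64(590), np.int64(-39), np.int64(94)), (np.int64(587), np.int64(-32), np.int64(77)), (np.int64(579), np.int64(-10), np.int64(76))]
[(np.int64(602), np.int64(-131), np.int64(106)), (np.int64(566), np.int64(-14), np.int64(200)), (np.int64(553), np.int64(26), np.int64(219)), (np.int64(547), np.int64(42), np.int64(214)), (np.int64(550), np.int64(33), np.int64(181)), (np.int64(570), np.int64(-38), np.int64(77)), (np.int64(563), np.int64(-16), np.int64(75))]
[(np.int64(551), np.int64(-21), np.int64(222)), (np.int64(582), np.int64(-133), np.int64(85)), (np.int64(539), np.int64(16), np.int64(214)), (np.int64(532), np.int64(37), np.int64(215)), (np.int64(532), np.int64(36), np.int64(190)), (np.int64(543), np.int64(-6), np.int64(120)), (np.int64(549), np.int64(-31), np.int64(65))]
[(np.int64(537), np.int64(-30), np.int64(218)), (np.int64(550), np.int64(-83), np.int64(142)), (np.int64(529), np.int64(-7)
[... 801 characters left out ...]
4)), (np.int64(510), np.int64(-103), np.int64(5))]
[(np.int64(538), np.int64(-271), np.int64(0)), (np.int64(529), np.int64(-240), np.int64(3)), (np.int64(522), np.int64(-214), np.int64(1)), (np.int64(502), np.int64(-130), np.int64(62)), (np.int64(506), np.int64(-159), np.int64(5)), (np.int64(500), np.int64(-138), np.int64(0)), (np.int64(493), np.int64(-115), np.int64(-3))]
[(np.int64(518), np.int64(-278), np.int64(0)), (np.int64(511), np.int64(-250), np.int64(0)), (np.int64(503), np.int64(-221), np.int64(1)), (np.int64(495), np.int64(-190), np.int64(6)), (np.int64(489), np.int64(-172), np.int64(-2)), (np.int64(481), np.int64(-140), np.int64(4)), (np.int64(475), np.int64(-120), np.int64(-1))]
```

View pics/v2.png

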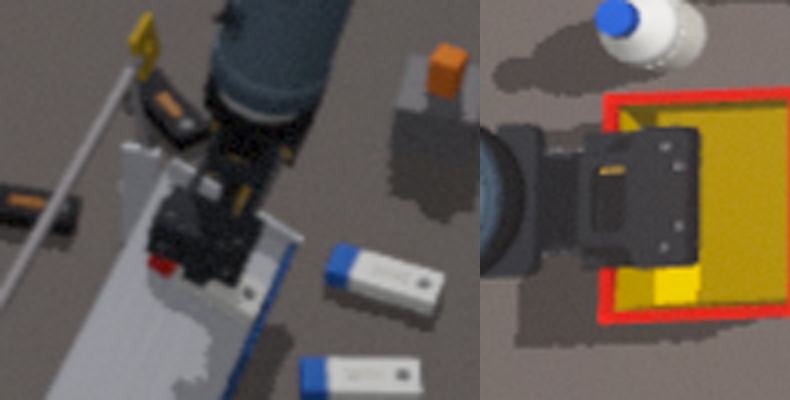

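Run:
```python
from h import *
np.set_printoptions(precision=3,suppress=True)
print(Rot.from_quat(robot.read_orientation(),scalar_first=True).as_matrix())
c=robot.get_calibration('top');f=np.load('pics/t1.png.npz')
W=world(f['d'],np.array(c['intrinsics']),np.array(c['T']))
L=(W-RO)@RR
m=(L[...,2]>.008)&(L[...,2]<.024)&(L[...,0]>0.002)&(L[...,0]<.11)&(L[...,1]>-.12)&(L[...,1]<.0)
m=cv2.morphologyEx(m.astype(np.uint8),cv2.MORPH_OPEN,np.ones((3,3)))>0
print('used now',cv2.minAreaRect((L[m][:,:2]*1000).astype(np.float32)))
# hand points near TCP now
k=(abs(W[...,0]-.445)<.15)&(abs(W[...,1]-.343)<.2)&(W[...,2]>.12)
q=W[k]
for z in np.arange(.12,.6,.03):
    s=q[(q[:,2]>z)&(q[:,2]<z+.03)]
    if len(s): print(round(z,2),len(s),s.min(0),s.max(0))
robot.move_gripper(.088);robot.servo_line([.446,.343,.35],.3)
p,d,K,T=snap('side','s2.png');W=world(d,K,T)
q=W[(abs(W[...,0]-.446)<.15)&(abs(W[...,1]-.343)<.2)&(W[...,2]>.14)]
for z in np.arange(.2,.6,.03):
    s=q[(q[:,2]>z)&(q[:,2]<z+.03)]
    if len(s): print(round(z,2),len(s),s.min(0),s.max(0))
i=np.argwhere((abs(W[...,0]-.446)<.15)&(abs(W[...,1]-.343)<.2)&(W[...,2]>.2));a,b=i.min(0),i.max(0);print(a,b)
a=np.maximum(a-10,0)
cv2.imwrite('pics/v3.png',cv2.resize(p[a[0]:b[0]+15,a[1]:b[1]+15],None,fx=2.5,fy=2.5)[:600,:800])
```

```text
[[-0.042 -0.003 -0.999]
 [ 0.999 -0.003 -0.042]
 [-0.002 -1.     0.003]]
used now ((47.63325500488281, -64.34194946289062), (88.13825988769531, 33.310306549072266), 1.9728169441223145)
0.33 77 [0.415 0.256 0.341] [0.483 0.331 0.36 ]
0.36 1287 [0.414 0.249 0.36 ] [0.483 0.319 0.39 ]
0.39 195 [0.414 0.302 0.39 ] [0.481 0.312 0.42 ]
0.42 594 [0.41  0.301 0.42 ] [0.483 0.336 0.442]
0.45 450 [0.408 0.303 0.454] [0.485 0.35  0.48 ]
0.48 448 [0.412 0.305 0.48 ] [0.483 0.338 0.51 ]
0.51 398 [0.422 0.305 0.51 ] [0.484 0.339 0.54 ]
0.54 98 [0.448 0.292 0.54 ] [0.495 0.327 0.57 ]
0.57 690 [0.418 0.268 0.57 ] [0.508 0.337 0.6  ]
0.35 33 [0.433 0.297 0.369] [0.457 0.403 0.379]
0.38 44 [0.433 0.3   0.38 ] [0.456 0.404 0.394]
0.41 111 [0.408 0.255 0.431] [0.475 0.431 0.44 ]
0.44 614 [0.408 0.254 0.44 ] [0.476 0.438 0.47 ]
0.47 1189 [0.408 0.25  0.47 ] [0.477 0.439 0.5  ]
0.5 195 [0.408 0.313 0.5  ] [0.479 0.382 0.53 ]
0.53 490 [0.406 0.333 0.53 ] [0.48  0.383 0.56 ]
0.56 623 [0.406 0.33  0.56 ] [0.485 0.384 0.59 ]
0.59 638 [0.408 0.335 0.59 ] [0.478 0.396 0.62 ]
[  6 295] [263 469]
```

View pics/v3.png

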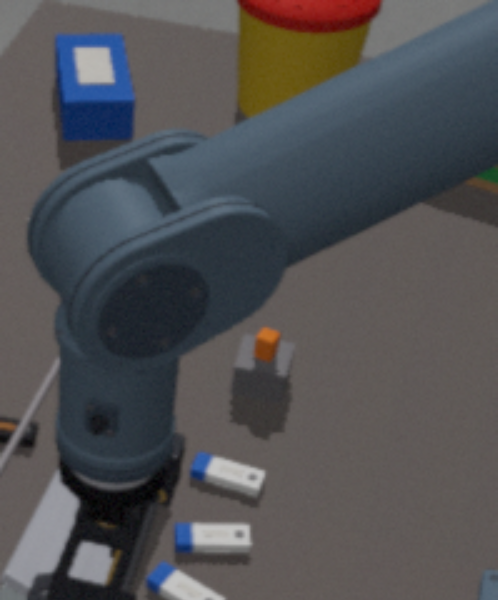

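Run:
```python
from h import *
q=quat((0,0,-1),(1,0,0))
print(robot.ik([.45,-.25,.06],q))
robot.move_ptp([.45,-.25,.3],q);robot.move_gripper(.03)
robot.servo_line([.45,-.25,.1],.2,force_limit=10)
p,d,K,T=snap('side','s3.png');W=world(d,K,T)
s=W[(abs(W[...,0]-.45)<.13)&(abs(W[...,1]+.25)<.05)&(W[...,2]>.06)]
print('side lowest',np.sort(s[:,2])[:12].round(3))
try: hit=robot.servo_line([.45,-.25,-.03],.03,force_limit=4)
except robot.PlanningError as e: print(e); hit=robot.servo_line([.45,-.25,.0],.03,force_limit=4)
st(f'touch {hit}')
z=robot.read_tool_pos()
robot.servo_line([.45,-.25,.15],.2);st()
```

```text
[-0.14591146  0.6998916   0.75417564  2.03187589 -0.74711613  0.70630629
  1.09100705]
side lowest [0.115 0.117 0.118 0.119 0.119 0.12  0.12  0.121 0.122 0.122 0.123 0.124]
touch True t 20.0 tcp [ 0.45   -0.25   -0.0153] op 0.0301 F [-0.   0.6  6.2]
 t 21.0 tcp [ 0.4494 -0.2494  0.1491] op 0.0303 F [-0.1 -0.2 -0.3]
```

Run:
```python
from h import *
a=np.deg2rad(35);app=np.array([0,-np.sin(a),-np.cos(a)]);q=quat(app,(1,0,0))
robot.servo_line([.45,-.22,.2],.2)
robot.servo_line([.45,-.22,.12],.1,ori=q,force_limit=10);st('tilt')
for n in('side','top'):
    p,d,K,T=snap(n,n+'4.png');W=world(d,K,T)
    tcp=np.array(robot.read_tool_pos());V=W-tcp
    al=V@app; la=V@np.cross([1,0,0],app); lx=V[...,0]
    for lo in np.arange(-.07,.03,.01):
        k=(al>lo)&(al<lo+.01)&(abs(la)<.05)&(abs(lx)<.08)&(W[...,2]>.05)
        if k.sum()>2: print(n,round(lo,2),k.sum(),'x',lx[k].min().round(3),lx[k].max().round(3),'lat',la[k].min().round(3),la[k].max().round(3))
hit=robot.servo_line([.45,-.22,-.03],.03,force_limit=4);st(f'touch {hit}')
robot.servo_line([.45,-.22,.15],.2)
```

```text
tilt t 22.4 tcp [ 0.4497 -0.2211  0.1203] op 0.0297 F [ 0.  -0.4  0.4]
top -0.07 9 x -0.02 0.023 lat -0.003 0.0
top -0.05 8 x -0.02 0.023 lat -0.008 -0.005
top -0.04 18 x -0.023 0.023 lat -0.01 -0.005
top -0.03 18 x -0.027 0.028 lat -0.011 -0.007
top -0.02 8 x -0.023 0.026 lat -0.009 -0.007
touch True t 25.8 tcp [ 0.4503 -0.2203  0.0077] op 0.0301 F [-1.4  1.7  6. ]
```

Run:
```python
from h import *
for n in('top','side'):
    f=np.load(f'pics/{n}4.png.npz');c=robot.get_calibration(n);print('before',n,*[r for r in carts(f['p'],world(f['d'],np.array(c['intrinsics']),np.array(c['T']))) if str(r[0])!='noblue'],sep='\n')
q=quat((0,0,-1),(1,0,0))
robot.servo_line([.45,-.25,.25],.2,ori=q)
p,d,K,T=snap('top','t5.png');print('now',*carts(p,world(d,K,T)),sep='\n')
```

```text
before
top
(array([448.9, 142.8]), array([34.5, 62. ]), np.float64(-10.1), np.float64(0.0162))
before
side
(array([ 433.5, -154.2]), array([39.9, 90.2]), np.float64(-4.7), np.float64(0.0171))
(array([425.4, -46.3]), array([90.6, 40.5]), np.float64(19.6), np.float64(0.0172))
(array([434.2,  44.1]), array([38.2, 91.6]), np.float64(-18.5), np.float64(0.0168))
(array([434.3, 144.8]), array([38.3, 91.2]), np.float64(-10.8), np.float64(0.017))
now
('noblue', array([ 720., -133.]), array([63., 35.]), array([56., 61., 74.]))
('noblue', array([ 660., -284.]), array([34., 90.]), array([52., 56., 66.]))
(array([435.1, 145.3]), array([34.4, 90. ]), np.float64(-10.0), np.float64(0.0161))
(array([435.5,  45. ]), array([33.8, 90. ]), np.float64(-19.4), np.float64(0.0162))
(array([ 434.9, -153.7]), array([34.1, 89.7]), np.float64(-3.0), np.float64(0.0162))
(array([426.4, -45.2]), array([89.7, 33.9]), np.float64(18.3), np.float64(0.0162))
```

Run:
```python
from h import *
def test(deg,x=.45,y=-.24,snapit=False):
    a=np.deg2rad(deg);app=np.array([0,-np.sin(a),-np.cos(a)]);q=quat(app,(1,0,0))
    robot.servo_line([x,y,.11],.15,ori=q)
    robot.servo_line([x,y,.03],.2)
    hit=robot.servo_line([x,y,-.03],.03,force_limit=3)
    e=robot.read_joint_efforts()
    m=Rot.from_quat(robot.read_orientation(),scalar_first=True).as_matrix()[:,1]
    st(f'{deg} {hit} app {np.round(m,3)}')
    robot.servo_line([x,y,.11],.2)
for g in(0,12,-20): test(g)
```

```text
0 True app [-0.     0.001 -1.   ] t 30.6 tcp [ 0.4499 -0.24   -0.0153] op 0.0295 F [-1.1  1.3  9.2]
12 True app [-0.001 -0.208 -0.978] t 33.7 tcp [ 0.4496 -0.2401 -0.0135] op 0.0301 F [-1.8  1.   8.8]
-20 True app [ 0.     0.343 -0.939] t 37.1 tcp [ 0.45   -0.24   -0.0116] op 0.0302 F [-0.3  0.5  7.4]
```

```bash
cat >> h.py <<'E'
TIP=-.0155; TL=.0375   # fingertips relative to the reported TCP along the approach; reported tool is TL too long
def pose(c,u,n,dz=0.0045,D=D):
    c,u,n=map(np.array,(c,u,n)); app=-n*np.cos(D)-u*np.sin(D)
    return c+n*dz-app*TIP, quat(app,np.cross(n,u))
def look(n='top',save=None):
    p,d,K,T=snap(n,save); return p,world(d,K,T)
E
python3 - <<'E'
from h import *
robot.servo_line([.45,-.25,.22],.3)
p,q=rpose(.0475,-.064)
robot.move_ptp(p+[-.02,0,.14],q); robot.move_gripper(.055); robot.servo_line(p+[0,0,.05],.2);
hit=robot.servo_line(p,.06,force_limit=8); st(f'down {hit}')
if not hit:
    robot.move_gripper(0.02); st('grip')
    robot.servo_line(p+[-.02,0,.16],.2)
    robot.move_ptp([*BIN,.20],qdown(np.deg2rad(2.4)))
    robot.servo_line([*BIN,.05],.2,force_limit=8); st('in bin')
    robot.move_gripper(.055)
    robot.servo_line([*BIN,.22],.3); st('out')
    p,W=look('top','t6.png'); print(*carts(p,W),sep='\n')
E
```

```text
down False t 41.5 tcp [ 0.5585 -0.0519  0.0551] op 0.0548 F [-0.3 -1.4 -0.5]
grip t 41.9 tcp [ 0.5584 -0.0517  0.0551] op 0.0339 F [-1.3 -0.3  2.9]
in bin t 45.3 tcp [0.447  0.3432 0.051 ] op 0.0335 F [ 0.3 -0.3  0.4]
out t 46.5 tcp [0.4452 0.3427 0.2191] op 0.055 F [-0.6  0.1 -0.5]
('noblue', array([ 719., -133.]), array([64., 34.]), array([54., 59., 71.]))
('noblue', array([ 660., -284.]), array([34., 91.]), array([50., 54., 64.]))
('noblue', array([447., 338.]), array([90., 23.]), array([120., 130., 162.]))
(array([435.1, 145.5]), array([34.6, 90.1]), np.float64(-10.3), np.float64(0.0161))
(array([ 434.9, -153.4]), array([34. , 89.7]), np.float64(-3.3), np.float64(0.0161))
(array([426.6, -45.4]), array([89.4, 33.9]), np.float64(18.5), np.float64(0.0163))
(array([410.7,  33.6]), array([33.9, 90.2]), np.float64(-19.4), np.float64(0.0162))
```

```bash
cat >> h.py <<'E'
def place(c,slot,xr=.053):
    (x,y),yaw=np.array(c[0])/1000,np.deg2rad(c[2])
    p,q=bpose(x,y,yaw)
    robot.move_ptp(p+[0,0,.12],q); robot.move_gripper(.052); robot.servo_line(p+[0,0,.03],.2)
    if robot.servo_line(p,.06,force_limit=8): st('HIT at pick'); robot.servo_line(p+[0,0,.15],.2); return False
    robot.move_gripper(.02)
    if robot.read_opening()<.03: st('MISS'); return False
    robot.servo_line(p+[0,0,.13],.25)
    a,q=rpose(xr,slot,.06); robot.move_ptp(a+[0,0,.04],q); 
    a,_=rpose(xr,slot,.01); robot.servo_line(a,.15,force_limit=8)
    a,_=rpose(xr,slot,-.006); h1=robot.servo_line(a,.02,force_limit=3.5); st(f'  down {h1}')
    t=np.array(robot.read_tool_pos())+.0015*RR[:,2]; robot.servo_line(t,.03)
    h2=robot.servo_line(t-.016*RR[:,0],.025,force_limit=3.5); st(f'  slide {h2}')
    t=np.array(robot.read_tool_pos()); robot.servo_line(t-.003*RR[:,2],.02,force_limit=3)
    print('  ramp xyz of tip',np.round(RR.T@(np.array(robot.read_tool_pos())-(-RR[:,2]*np.cos(D)-RR[:,0]*np.sin(D))*-TIP-RO),4))
    robot.move_gripper(.046); t=np.array(robot.read_tool_pos())
    robot.servo_line(t+.05*RR[:,2],.1); robot.servo_line(t+.05*RR[:,2]+[0,0,.07],.25); st('  done')
    return True
def onramp(W,yr):
    L=(W-RO)@RR
    m=(L[...,2]>.008)&(L[...,2]<.026)&(L[...,0]>-.01)&(L[...,0]<.13)&(abs(L[...,1]-yr)<.028)
    m=cv2.morphologyEx(m.astype(np.uint8),cv2.MORPH_OPEN,np.ones((3,3)))>0
    return (cv2.minAreaRect((L[m][:,:2]*1000).astype(np.float32)),L[m][:,2].mean().round(4)) if m.sum()>30 else None
def fresh(W,p): return sorted([c for c in carts(p,W,x0=.3,x1=.5) if not isinstance(c[0],str) and c[1].min()>30],key=lambda c:-c[0][1])
E
python3 - <<'E'
from h import *
p,W=look(); f=fresh(W,p); print(f[0])
print(place(f[0],SLOTS[0]))
p,W=look('top','t7.png'); print(onramp(W,.093)); print(*fresh(W,p),sep='\n')
p2,W2=look('side','s7.png'); print(onramp(W2,.093))
E
```

```text
(array([435.1, 145.7]), array([34.2, 90. ]), np.float64(-10.5), np.float64(0.0162))
  down True t 51.9 tcp [0.5672 0.1053 0.0575] op 0.0335 F [-0.9 -0.7  3.3]
  slide True t 52.6 tcp [0.5567 0.1056 0.054 ] op 0.0337 F [ 2.3  0.3 -0.6]
  ramp xyz of tip [0.0422 0.0933 0.004 ]
  done t 54.3 tcp [0.5365 0.1063 0.1675] op 0.046 F [-0.5 -0.  -0.9]
True
(((78.91050720214844, 93.51116943359375), (33.238346099853516, 18.96380615234375), 89.76959228515625), np.float64(0.0157))
(array([410.6,  33.6]), array([33.8, 90.3]), np.float64(-19.5), np.float64(0.0162))
(array([426.5, -45.4]), array([89.7, 33.9]), np.float64(18.4), np.float64(0.0162))
(array([ 434.8, -153.5]), array([34.1, 89.9]), np.float64(-3.4), np.float64(0.0162))
(((39.153865814208984, 93.35423278808594), (96.96934509277344, 39.15070724487305), 2.731096029281616), np.float64(0.0166))
```

Run:
```python
from h import *
for s in SLOTS[1:]:
    p,W=look(); f=fresh(W,p)
    n={SLOTS[1]:3,SLOTS[2]:2,SLOTS[3]:1}[s]
    if len(f)!=n: print('count',f); break
    print(f[0])
    if not place(f[0],s): break
robot.move_ptp([.45,-.3,.25],qdown(0))
p,W=look('top','t8.png'); p2,W2=look('side','s8.png')
for s in SLOTS: print(s,onramp(W,s),onramp(W2,s))
st()
cv2.imwrite('pics/v4.png',np.vstack([cv2.resize(p[150:300,140:480],None,fx=1.6,fy=1.6),cv2.resize(p2[130:360,220:432],(544,590))[:340]]))
```

```text
(array([410.6,  33.6]), array([33.8, 89.9]), np.float64(-19.5), np.float64(0.0162))
  down True t 59.6 tcp [0.5657 0.0433 0.0575] op 0.0337 F [-0.6  0.3  4.2]
  slide True t 60.3 tcp [0.5551 0.0436 0.0539] op 0.0337 F [ 1.3 -1.2  1. ]
  ramp xyz of tip [0.0421 0.0312 0.0041]
  done t 62.0 tcp [0.5349 0.0443 0.1674] op 0.0462 F [ 0.2 -0.8 -0.2]
(array([426.5, -45.4]), array([89.6, 33.9]), np.float64(18.5), np.float64(0.0161))
  down True t 67.1 tcp [ 0.5642 -0.0188  0.0575] op 0.0334 F [-1.3  0.2  4.5]
  slide True t 67.8 tcp [ 0.5545 -0.0185  0.0544] op 0.0337 F [1.3 0.4 1.1]
  ramp xyz of tip [ 0.0432 -0.0309  0.004 ]
  done t 69.5 tcp [ 0.5344 -0.0177  0.1677] op 0.0459 F [-0.1  0.5 -0. ]
(array([ 434.7, -153.5]), array([33.8, 89.8]), np.float64(-3.4), np.float64(0.0161))
  down True t 74.7 tcp [ 0.5627 -0.0807  0.0574] op 0.0337 F [-0.6  0.3  4.3]
  slide True t 75.4 tcp [ 0.5527 -0.0805  0.0542] op 0.0336 F [0.7 0.5 1.3]
  ramp xyz of tip [ 0.0429 -0.0928  0.0039]
  done t 77.1 tcp [ 0.5327 -0.0797  0.1677] op 0.0457 F [ 0.5  0.3 -0.1]
0.093 (((39.50865936279297, 94.0392608642578
[... 332 characters left out ...]
(((39.4359245300293, 30.75895118713379), (98.73548889160156, 41.74370193481445), 2.997541666030884), np.float64(0.0165))
-0.031 (((40.43471145629883, -27.398744583129883), (96.59586334228516, 39.02014923095703), 0.23728229105472565), np.float64(0.0157)) (((39.82313537597656, -31.555391311645508), (96.5754623413086, 41.989952087402344), 0.6766623854637146), np.float64(0.0165))
-0.093 (((39.57966232299805, -91.47621154785156), (97.66532897949219, 36.58516311645508), 2.916229724884033), np.float64(0.0158)) (((40.788082122802734, -92.69425964355469), (96.78614044189453, 44.960975646972656), 5.279179573059082), np.float64(0.0168))
 t 78.2 tcp [ 0.4507 -0.2977  0.2489] op 0.0457 F [ 0.7 -0.  -0.5]
```

View pics/v4.png

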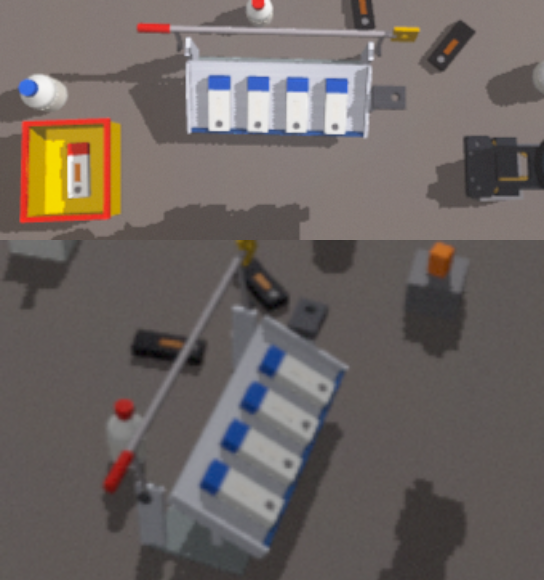

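```bash
cat > bail.py <<'E'
from h import *
q=quat((0,0,-1),(1,0,0)); Y=.197; H=np.array([.6397,.1016]); off=-.010+TIP
def P(deg,r=.0703): a=np.deg2rad(deg);return np.array([H[0]+r*np.cos(a),Y,H[1]+r*np.sin(a)+off])
E
python3 - <<'E'
from bail import *
robot.servo_line([.45,-.3,.32],.3)
robot.move_ptp([.652,Y,.28],q); robot.move_gripper(.05)
g=P(79.3); hit=robot.servo_line(g,.15,force_limit=8); st(f'down {hit}')
if not hit:
    robot.move_gripper(.005); st('pinch')
    for a in np.arange(88,176,8):
        h=robot.servo_line(P(a),.1,force_limit=25)
        if h: st(f'force at {a}'); break
    st('arc')
    h=robot.servo_line(P(182),.05,force_limit=12); st(f'end {h}')
    snap('side','s9.png')
    f=np.load('pics/s9.png.npz')['p'];cv2.imwrite('pics/v5.png',cv2.resize(f[100:300,220:460],None,fx=2.5,fy=2.5))
E
```

```text
down False t 81.9 tcp [0.6536 0.197  0.1463] op 0.0498 F [-0.4  0.6  0.2]
pinch t 82.5 tcp [0.6529 0.197  0.1453] op 0.0129 F [0.2 0.5 0.2]
arc t 85.3 tcp [0.5713 0.1984 0.0903] op 0.0129 F [ 4.7  4.9 -1.7]
end False t 85.8 tcp [0.5694 0.1984 0.0732] op 0.013 F [ 2.1  6.2 -0. ]
```

View pics/v5.png

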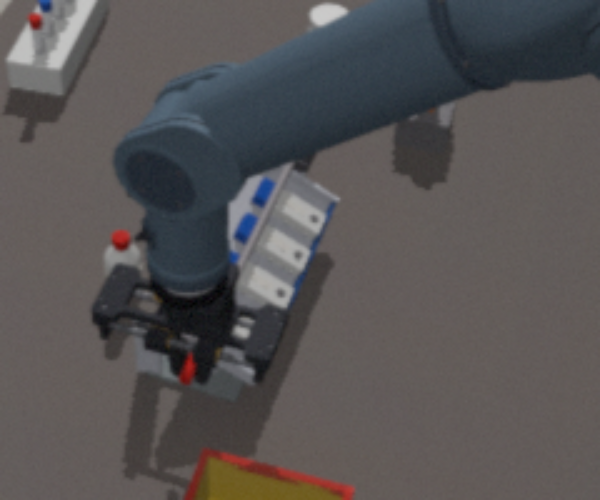

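Bar is across the slope, handle (185,370 in the crop) in the jaws. Press on to the stop, release, and measure from above.

Run:
```python
from bail import *
h=robot.servo_line(P(190),.03,force_limit=9); st(f'press {h}')
robot.move_gripper(.04); st('open')
robot.servo_line(np.array(robot.read_tool_pos())+[0,0,.10],.2)
robot.move_ptp([.45,.3,.25],qdown(0)); st()
p,W=look('top','t10.png'); p2,W2=look('side','s10.png')
for n,p_,W_ in(('top',p,W),('side',p2,W2)):
    B,G,R=[p_[...,i].astype(int) for i in range(3)]
    for name,m,x0,x1,y0,y1 in(('handle',(R>G+80)&(R>B+80),.5,.7,.16,.25),('tab',(R>B+60)&(G>B+40),.5,.7,-.23,-.13)):
        m=m&(W_[...,0]>x0)&(W_[...,0]<x1)&(W_[...,1]>y0)&(W_[...,1]<y1)&(W_[...,2]>.07)&(W_[...,2]<.2)
        k=W_[m];print(n,name,m.sum(),k.mean(0).round(4),np.percentile(k[:,2],[5,50,95]).round(4),cv2.minAreaRect((k[:,:2]*1000).astype(np.float32)))
    m=(abs(W_[...,0]-.436)<.03)&(abs(W_[...,1]+.344)<.03)&(W_[...,2]>.072)&(W_[...,2]<.1)&(R>B+60)
    print(n,'pin',W_[m].mean(0).round(4),cv2.minAreaRect((W_[m][:,:2]*1000).astype(np.float32)))
for s in SLOTS: print(onramp(W,s),onramp(W2,s))
a=cv2.resize(p[170:250,240:410],None,fx=4.7,fy=4.7,interpolation=cv2.INTER_CUBIC);b=cv2.resize(p2[130:200,300:420],None,fx=3,fy=3,interpolation=cv2.INTER_CUBIC)
c=np.zeros((590,799,3),np.uint8);c[:376]=a;c[380:590,:360]=b;cv2.imwrite('pics/v6.png',c)
```

```text
press True t 86.1 tcp [0.5696 0.1985 0.0679] op 0.0134 F [-0.8  0.4  3.9]
open t 86.7 tcp [0.5704 0.1997 0.0681] op 0.0403 F [-0.4 -0.9  0.7]
 t 88.3 tcp [0.45   0.2992 0.2489] op 0.04 F [ 0.3 -0.7 -0.6]
top handle 95 [0.5704 0.1962 0.1035] [0.0979 0.104  0.107 ] ((570.8937377929688, 196.1046142578125), (47.80815505981445, 12.582830429077148), 87.7812271118164)
top tab 187 [ 0.5609 -0.1723  0.1006] [0.0977 0.1009 0.1034] ((561.5404052734375, -172.03460693359375), (35.58020782470703, 35.442752838134766), 89.38021087646484)
top pin [ 0.436  -0.3425  0.0846] ((435.6806945800781, -344.01483154296875), (25.87960433959961, 25.386640548706055), 77.95563507080078)
side handle 62 [0.5683 0.1985 0.105 ] [0.1012 0.1052 0.1088] ((568.5848388671875, 196.9234161376953), (46.56916427612305, 10.212483406066895), 88.39370727539062)<stdin>:11: RuntimeWarning: Mean of empty slice.
  ret = um.true_divide(
Traceback (most recent call last):
IndexError: index -1 is out of bounds for axis 0 with size 0
```

Run:
```python
from h import *
p=cv2.imread('pics/t10.png');p2=cv2.imread('pics/s10.png')
a=cv2.resize(p[195:230,362:405],None,fx=14,fy=14,interpolation=cv2.INTER_CUBIC)
b=cv2.resize(p[180:240,240:400],None,fx=4,fy=4,interpolation=cv2.INTER_CUBIC)[:100*4]
c=np.zeros((500,640,3),np.uint8);c[:490,:602]=a;cv2.imwrite('pics/v6.png',c)
f=np.load('pics/t10.png.npz');cc=robot.get_calibration('top');W=world(f['d'],np.array(cc['intrinsics']),np.array(cc['T']))
pp=f['p'].astype(int);B,G,R=pp[...,0],pp[...,1],pp[...,2]
m=(R>B+60)&(G>B+40)&(W[...,0]>.53)&(W[...,0]<.6)&(W[...,1]>-.2)&(W[...,1]<-.14)&(W[...,2]>.085)
k=W[m];print('tab plane slope x,y', np.linalg.lstsq(np.c_[k[:,:2]-k[:,:2].mean(0),np.ones(len(k))],k[:,2],rcond=None)[0].round(3))
for s in SLOTS: print(onramp(W,s))
```

```text
tab plane slope x,y [ 0.003 -0.012  0.101]
(((40.227783203125, 94.18579864501953), (33.745079040527344, 97.76905059814453), 89.8731918334961), np.float64(0.0157))
(((40.74250793457031, 32.449398040771484), (95.6711196899414, 33.662086486816406), 0.3320627808570862), np.float64(0.016))
(((40.73279571533203, -29.46992301940918), (34.04599380493164, 96.59810638427734), 89.66004180908203), np.float64(0.016))
(((40.03694534301758, -95.681396484375), (97.82684326171875, 44.43950653076172), 2.382502555847168), np.float64(0.0155))
```

View pics/v6.png

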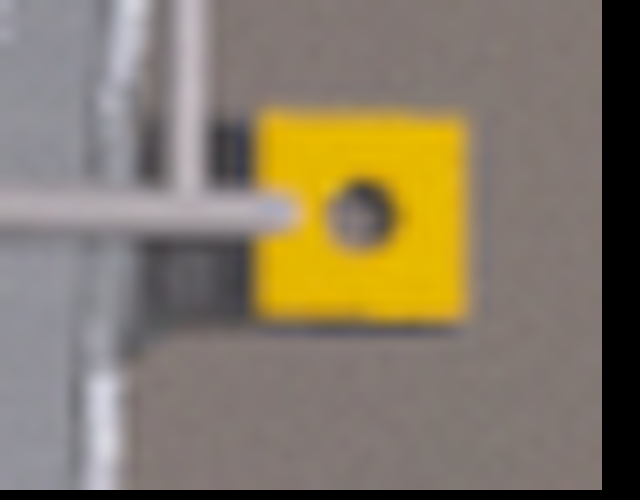

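Run:
```python
from h import *
c=robot.get_calibration('top');K=np.array(c['intrinsics']);T=np.array(c['T'])
r=T[:3,:3]@np.array([(387.4-K[0,2])/K[0,0],(209.9-K[1,2])/K[1,1],1]);hole=(T[:3,3]+r*(.101-T[2,3])/r[2])[:2];print('hole',hole)
pin=np.array([.4357,-.3440]); q=qdown(np.deg2rad(-12)); z0=.0385
robot.servo_line([.45,.3,.3],.3)
robot.move_ptp([*pin,.2],q); robot.move_gripper(.05)
hit=robot.servo_line([*pin,z0],.12,force_limit=6); st(f'down {hit}')
robot.move_gripper(.01); st('grip')
t0=np.array(robot.read_tool_pos())
h=robot.servo_line([*pin,z0+.03],.04,force_limit=15);st(f'lift1 {h}')
robot.servo_line([*pin,.2],.2);st('lift')
robot.move_ptp([*hole,.19],q);robot.servo_line([*hole,.145],.1); st('over')
h=robot.servo_line([*hole,.0895],.02,force_limit=4);st(f'insert {h}')
p,d,K,T=snap('side','s11.png')
cv2.imwrite('pics/v7.png',cv2.resize(p[90:200,280:420],None,fx=4,fy=4,interpolation=cv2.INTER_CUBIC))
```

```text
hole [ 0.56197411 -0.17299111]
down False t 92.9 tcp [ 0.4361 -0.3443  0.0391] op 0.0503 F [0.3 0.1 0.3]
grip t 93.4 tcp [ 0.4358 -0.3447  0.0388] op 0.0257 F [-0.5 -1.1  1.3]
lift1 False t 94.3 tcp [ 0.4358 -0.3443  0.0688] op 0.026 F [-1.9 -3.2  1.3]
lift t 95.1 tcp [ 0.4353 -0.3426  0.1986] op 0.0258 F [-0.5  0.8 -1.2]
over t 96.5 tcp [ 0.5619 -0.1737  0.1452] op 0.0258 F [-0.1 -0.1 -1.6]
insert True t 99.0 tcp [ 0.562  -0.1729  0.0907] op 0.0259 F [-0.5 -0.2  3.9]
```

View pics/v7.png

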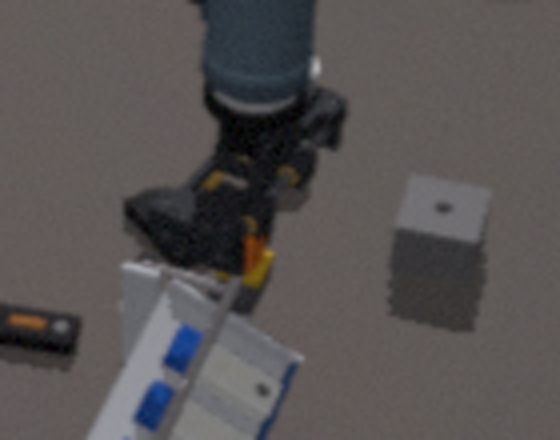

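Pin went in at the first try: contact came at 0.0907, expected home height 0.0895, and the orange head sits on the tab. Release, retreat, and check.

Run:
```python
from h import *
t=np.array(robot.read_tool_pos())
robot.move_gripper(.05); robot.servo_line(t+[0,0,.12],.1); robot.servo_line([.45,-.42,.3],.25) if robot.ik([.45,-.42,.3],robot.read_orientation()) is not None else robot.move_ptp([.42,-.35,.3],qdown(0))
robot.wait(.5); st()
p,W=look('top','t12.png');p2,W2=look('side','s12.png')
for n,p_,W_ in(('top',p,W),('side',p2,W2)):
    B,G,R=[p_[...,i].astype(int) for i in range(3)]
    m=(R>G+70)&(R>B+80)&(abs(W_[...,0]-.562)<.03)&(abs(W_[...,1]+.173)<.03)&(W_[...,2]>.12)
    print(n,'head',m.sum(),W_[m].mean(0).round(4),np.percentile(W_[m][:,2],[10,50,90]).round(4),cv2.minAreaRect((W_[m][:,:2]*1000).astype(np.float32)) if m.sum() else '')
    for s in SLOTS: print(onramp(W_,s))
for nm,r in(('used',(.4,.5,.3,.38,.005,.03)),('reagent',(.55,.63,.35,.43,.1,.12)),('jar',(.56,.66,-.5,-.4,.065,.08)),('buffer',(.67,.76,.0,.09,.08,.1))):
    for W_ in(np.load('pics/Wtop.npy'),W):
        m=(W_[...,0]>r[0])&(W_[...,0]<r[1])&(W_[...,1]>r[2])&(W_[...,1]<r[3])&(W_[...,2]>r[4])&(W_[...,2]<r[5]);print(nm,m.sum(),W_[m].mean(0).round(3) if m.any() else '')
cv2.imwrite('pics/v8.png',np.hstack([cv2.resize(p[140:300,140:420],None,fx=1.4,fy=1.4),cv2.resize(p2[120:350,230:410],(392,500))[:224]]))
```

```text
t 102.8 tcp [ 0.4501 -0.4199  0.3   ] op 0.0499 F [0.7 0.1 0.1]
top head 108 [ 0.5618 -0.1737  0.1372] [0.1354 0.1373 0.1392] ((561.8493041992188, -174.091796875), (25.645051956176758, 24.40983772277832), 76.51885223388672)
(((39.64950180053711, 93.96119689941406), (33.71464157104492, 97.22760009765625), 89.17780303955078), np.float64(0.0158))
(((40.724666595458984, 32.348140716552734), (95.4737777709961, 33.4764289855957), 0.4471070170402527), np.float64(0.0159))
(((39.9864387512207, -29.60643196105957), (35.055450439453125, 97.14400482177734), 88.1150894165039), np.float64(0.0158))
(((40.24672317504883, -91.06791687011719), (97.28215789794922, 33.96803283691406), 0.7453058362007141), np.float64(0.0159))
side head 32 [ 0.5602 -0.1731  0.1389] [0.1361 0.1389 0.1417] ((559.4000244140625, -173.93508911132812), (22.826387405395508, 20.335737228393555), 84.46825408935547)
(((39.308021545410156, 94.02790832519531), (96.29486846923828, 41.5622673034668), 4.00529146194458), np.float64(0.0164))
(((39.3067626953125, 31.977365493774414), (96.50360870361328, 41.20580291748047), 4.284671306610107), np.float64(0.0165))
(((39.64286804199219, -30.568532943725586), (96.64073181152344, 40.43267059326172), 0.21293257176876068), np.float64(0.0167))
(((39.80158615112305, -93.79353332519531), (41.99077606201172, 97.12210845947266), 89.88774108886719), np.float64(0.0167))
used 502 [0.45  0.344 0.007]
used 746 [0.449 0.342 0.016]
reagent 96 [0.573 0.4   0.109]
reagent 98 [0.573 0.4   0.11 ]
jar 397 [ 0.605 -0.453  0.074]
jar 395 [ 0.605 -0.453  0.074]
buffer 56 [0.714 0.046 0.089]
buffer 55 [0.714 0.046 0.089]
```

View pics/v8.png

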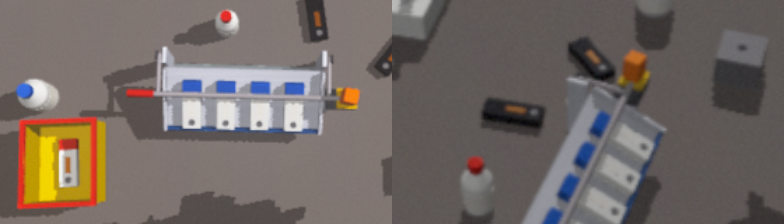

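Head top is at 0.137 m, which is tab 0.101 plus the 36 mm head, so the pin is home. The cartridges, bar and bottles are all as required.

```bash
python3 -c "
from h import *
robot.job_done(); st()"
```

```text
the job is handed in; nothing more can be done
the job is handed in; nothing more can be done
```

The job is done and handed in at about 103 s on the robot's clock; `job_done()` gives no verdict, so the results below are my own camera and force checks.

- **What I did:** The one used cartridge went into the bin. The four fresh ones were laid on the slope 62 mm apart, each slid down until it touched the lip. I then swung the bar shut to its stop, and the pin went home on the first try.
- **Last checks:**
  - **Bar and pin:** The tab was level at 0.101 m before the pin went in. The pin's head top is at 0.137 m, so it is seated. It sits about 1 mm from the hole centre (top camera).
  - **Cartridges:** The four fresh ones lie flat with the blue ends up; the used one is inside the bin.
  - **Bystanders:** The bottles and the jar have not moved, to within 1 mm.

**What failed or disagreed:**
- **Tool length:** The first grasp closed on nothing. Touching the bench showed the fingertips about 15 mm behind the reported TCP, not the stated 22 mm ahead, so I corrected all later moves by 37 mm. One touch at a 35° tilt did not fit this and stays unexplained; three others from -20° to 12° agreed.
- **Knocked cartridge:** One fresh cartridge was knocked about 27 mm aside mid-run, and I found it again before picking it.
- **Fit to the lip:** The camera outlines of the fresh cartridges include the lip, so the evidence that they sit against it is the contact force felt while sliding them down.
- **Straightness:** The top camera shows all four straight within 2°. The side camera reads up to about 4° off for some, from blurrier outlines; the limit is 11°.

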